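# Flip the flanged hub that was racked back to front

## Task

Three flanged hubs stand on edge in the wooden rack, and one of them was racked back to front, its round boss pointing the opposite way to the other two. Lift that one out, flip it over so that its boss points the same way as the others, and put it back fully home in its own slot. Leave the other two hubs where they stand.

Things in the scene. Friction and masses are not known exactly. Their poses are not given: they have to be found in the camera images.
- hub_odd_center (a point): the hub that stands back to front, centre of its flange. Aluminium, 0.3 kg: flange plate 80 wide (x), 12 thick (y), 100 mm tall (z, up), with a round boss, 36 mm across, 24 mm long, in the middle of the face that y points out of; the other face is flat. Top edge 50 mm above this point, boss from 32 mm below that edge. Grip it across the 12 mm at the top edge; the slot holds its lowest 26 mm
- hub_odd_boss (a point): centre of the end face of that hub's boss, 30 mm from the flange centre along y
- hub_a_center (a point): a like hub that stands the right way round; centre of its flange, same axes (y out of the boss). Stays where it is
- hub_b_center (a point): the other like hub that stands the right way round; centre of its flange, same axes (y out of the boss). Stays where it is
- rack: fixed beech rack 90 x 290 x 38 mm, origin at the centre of its underside, z up. Three slots along its x, open-ended, at y = -100, 0, +100 mm; floor at z = 12, slot 15 mm wide up to z = 28, widening to 27 mm at the mouth, z = 38. Seated, a hub's flange centre is at z = 62. Right hubs have the boss toward the rack's +y, the odd one toward -y. Which hub is in which slot varies
Things that resemble listed ones, but are neither listed nor needed, are in the scene too. Leave any orange look-alike of the part that bears hub_odd_center alone.

How it is judged:
By the outcome, as a careful person would: the job done as asked, in the order asked, and still so for the second after the job is handed in, with the robot touching nothing.
It also fails if it takes over 38 s, if anything falls off the work surface, if the arm or the gripper's body presses on something with over 40 N, if the wrist force passes 120 N, or if a joint passes its speed limit or range.

## Robot

A 6-joint arm with a two-finger parallel gripper is mounted at the origin on a cart in front of the work surface, level with it; the furniture and walls round the work are solid. World frame = base frame: x ahead of the robot, y to its left, z up, the work surface at z = 0. Lengths are in m, angles in degrees, forces in N, time in s.
With the tool pointing down it reaches from about 0.4 to 0.825 m from the base axis. Payload 7 kg.
Tool frame: the origin (TCP) lies where the fingers leave the gripper's body, on its centre line; the fingertips stand 66 mm ahead of it and the grasp point (between the pads) lies 47 mm ahead of it; z points along the fingers, y is the direction in which the jaws open and shut (so a half turn about z gives the same grasp; the last joint's range is limited). The gripper opens to 88 mm and grips with 3 to 60 N. Pads are 19 mm wide; open, the fingers measure 130 mm over their backs; the gripper's body (78 mm by 193 mm) begins 47 mm behind the grasp point.
Start: joints at [-47.321, 20.546, 0.682, 0, -70.136, -16.507], TCP at [0.298, -0.606, 0.292] pointing down, gripper open.
Joint ranges: [-176.03, 176.03], [-82.01, 121.73], [-58.28, 71.71], [-173.87, 95.51], [-174.79, -0.11], [-173.66, 173.66]. Speed limits (degrees/s): [136.94, 136.94, 172.46, 180, 180, 180].

## Interface

Orientations are given as [roll, pitch, yaw] about the fixed x, y, z axes, in that order (R = Rz(yaw) Ry(pitch) Rx(roll)).
In Python, from plant import get_obs, snapshot, close_job gives the robot as it stands.
- The arm moves only by the tool play_rows, never from a script. Its argument "series" is a list of rows, each a list of 5 numbers: the opening in per cent of the stroke, from 0 (shut) to 100 (fully open), then the shift along the tool's x, y, z in m, then the turn about the tool's z in degrees. In form: [[jaw, dx, dy, dz, spin], ...]. A call has 1 to 10 rows; each row is the pose to reach, as a shift and turn from the pose commanded when the call began, along the tool's axes at that moment; what a row does not reach only later rows make up. A row lasts 1/10 s, in which the tool goes at most 50 mm and 8.59 degrees, less where a joint would pass 70% of its speed; a pose out of reach is approached as far as the arm can. A call with a gripper value outside its range is refused whole. The fingers move at their own pace and stop on an object; the grip force is fixed at half the most. Time passes only in rows, so rows that repeat a pose let the fingers close. It gives the time, the measured TCP pose, the force and the opening at its end, in the units of the state.
- get_obs(): the state, without advancing time (a new reading comes with each control period).
- snapshot(name): name is "scene" or "side" or "wrist"; returns a dict with "frame" (420x560x3 uint8, red, green, blue), "z_map" (420x560 float32, m along the optical axis (not along the pixel's ray), 0 where there is no reading), "mtx" (3x3 intrinsics, pixels), "camera_from_world" (4x4, takes a point from world to camera coordinates); the wrist camera has in their place "tool_from_camera" (4x4, takes a point from camera to tool coordinates, whose origin is the TCP and whose axes are the flange's). Camera axes: x right, y up, looking along -z (the intrinsics and any distortion apply to the point x, -y, -z); pixel columns grow to the right and rows downward; lengths in m; the calibration is good to about 2 mm. The wrist camera is an equidistant fisheye: a pixel r from the principal point sees the ray r / f radians off the axis. A picture is of the moment at which its call begins: read the wrist's pose just before it.
- close_job(): hands the job in, once; it reports no verdict.
The state is a dict: "clock": time; "joint_pos": joint angles; "qvel": joint speeds; "tau": joint torques, N m; "tool_pos": TCP position; "orientation": TCP orientation; "force": force on the tool from outside, world axes, zero at the start; "moment": the same for the moment, N m; "opening": finger opening in m.
Only numpy, scipy, OpenCV 4.12 (cv2) and the standard library are available. Lean on these libraries where they do the work, as an engineer would, in place of code of your own. Each camera call takes 0.05 s, during which the arm holds its last target.

## Working session

There is one attempt and no reset: what is moved stays moved. The work goes in short steps, Python scripts to look and compute and a tool call to move; the robot and the scene stay as the last step left them, time stands still between calls to the robot, and variables do not carry over. Pictures are saved under pics/ and viewed, and the job is handed in when it is done.

Besides the shell and the picture viewer there is one more tool, called after ">>>" as name(argument=value, ...), one argument or row to a line, values as JSON. play_rows: Moves the arm, as the interface text tells. Its arguments: {"type":"object","properties":{"series":{"type":"array"}},"required":["series"]}

```bash
ls; mkdir -p pics; python3 - <<'E'
from plant import get_obs, snapshot
import cv2,pickle
print(get_obs())
for n in ("scene","side","wrist"):
    s=snapshot(n); pickle.dump(s,open(f"pics/{n}0.pkl","wb"))
    cv2.imwrite(f"pics/{n}0.png",s["frame"][:,:,::-1])
    print(n,s["mtx"].tolist(),[ (k,v.round(4).tolist()) for k,v in s.items() if "from" in k], [k for k in s])
E
```

```text
pics
{'clock': 0.0, 'joint_pos': array([-4.73211174e+01,  2.05924907e+01,  6.35005166e-01, -2.06281251e-02,
       -7.01351061e+01, -1.65084427e+01]), 'qvel': array([ 0.01478622,  0.05394964, -0.02998482,  0.07393258,  0.06038426,
       -0.0094494 ]), 'tau': array([-1.84200426e-04, -5.82722247e+01,  2.93054473e+01,  6.99724987e+00,
        6.84153638e-03, -1.90401124e-04]), 'tool_pos': array([ 0.29754842, -0.60546988,  0.29121843]), 'orientation': array([ 1.79905714e+02, -7.72078206e-03, -1.53836579e+02]), 'force': array([-0.59352187, -0.09118973, -0.23797259]), 'moment': array([-0.00842488, -0.05562895, -0.05918445]), 'opening': 0.08743308003914065}
scene [[383.53587492789876, 0.0, 279.1791767371336], [0.0, 383.53587492789876, 210.44767229941982], [0.0, 0.0, 1.0]] [('camera_from_world', [[-0.8, -0.6, -0.0085, 0.3832], [0.4545, -0.6151, 0.6443, -0.3068], [-0.3918, 0.5116, 0.7647, -0.819], [0.0, 0.0, 0.0, 1.0]])] ['frame', 'z_map', 'mtx', 'camera_from_world']
side [[531.6034740854329, 0.0, 277.6509395670648], [0.0, 531.6034740854329, 207.1728735979886], [0.0, 0.0, 1.0]] [('camera_from_world', [[0.8415, -0.5398, 0.0194, -0.4434], [0.2542, 0.4275, 0.8675, -0.1667], [-0.4766, -0.7252, 0.497, -1.1797], [0.0, 0.0, 0.0, 1.0]])] ['frame', 'z_map', 'mtx', 'camera_from_world']
wrist [[325.19226210127806, 0.0, 277.07390101015204], [0.0, 325.19226210127806, 210.54467976256103], [0.0, 0.0, 1.0]] [('tool_from_camera', [[0.0007, 0.9672, 0.2541, 0.068], [1.0, -0.0009, 0.0006, -0.0003], [0.0008, 0.2541, -0.9672, -0.0924], [0.0, 0.0, 0.0, 1.0]])] ['frame', 'z_map', 'mtx', 'tool_from_camera']
```

View pics/scene0.png

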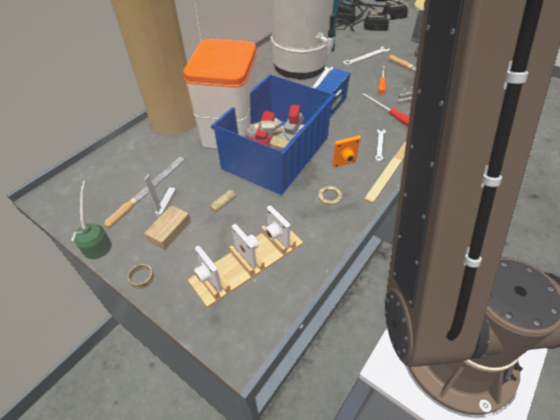

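View pics/side0.png

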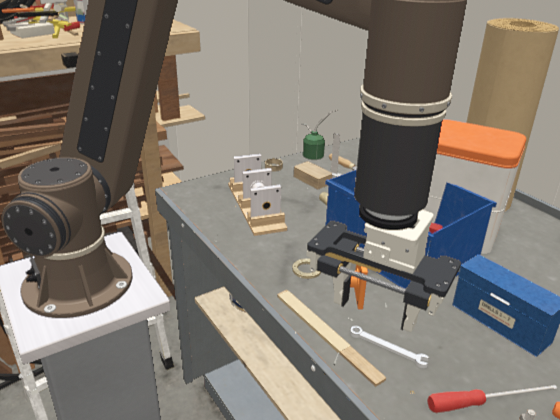

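View pics/wrist0.png

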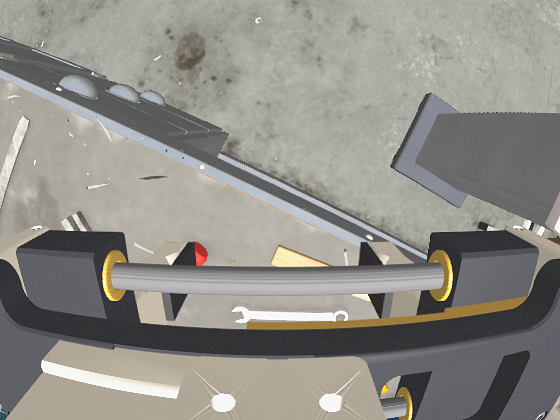

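The scene view shows the rack at about (245,260) with hubs at (207,270), (245,245) and (280,230). I'll zoom in on it.

```bash
cat > h.py <<'E'
import numpy as np,pickle,cv2
def cloud(s):
    z=s["z_map"];K=s["mtx"];v,u=np.mgrid[:420,:560]
    P=np.stack([(u-K[0,2])/K[0,0]*z,-(v-K[1,2])/K[1,1]*z,-z],-1)
    T=np.linalg.inv(s["camera_from_world"])
    W=P@T[:3,:3].T+T[:3,3]; W[z<=0]=np.nan
    return W
def proj(s,p):
    T=s["camera_from_world"];c=T[:3,:3]@np.asarray(p)+T[:3,3];K=s["mtx"]
    return K[0,0]*c[0]/-c[2]+K[0,2], -K[1,1]*c[1]/-c[2]+K[1,2]
E
python3 - <<'E'
from h import *
for n,(a,b,c,d) in dict(scene=(190,310,180,300),side=(140,250,220,330)).items():
    s=pickle.load(open(f"pics/{n}0.pkl","rb"))
    im=s["frame"][c:d,a:b,::-1]; cv2.imwrite(f"pics/{n}z.png",cv2.resize(im,None,fx=5,fy=5,interpolation=cv2.INTER_CUBIC))
s=pickle.load(open("pics/scene0.pkl","rb"));W=cloud(s)
for u,v in [(200,250),(215,288),(272,210),(238,228),(230,282),(294,243),(200,272),(236,248),(270,232),(200,296),(300,238),(150,300)]:
    print(u,v,W[v,u].round(3))
s=pickle.load(open("pics/side0.pkl","rb"));W=cloud(s)
for u,v in [(248,160),(258,175),(268,190),(265,203),(275,225),(330,240)]: print(u,v,W[v,u].round(3))
E
```

```text
200 250 [0.564 0.181 0.114]
215 288 [0.51  0.206 0.035]
272 210 [ 0.506 -0.008  0.113]
238 228 [0.538 0.082 0.111]
230 282 [0.502 0.166 0.014]
294 243 [ 0.438 -0.009  0.03 ]
200 272 [0.542 0.211 0.081]
236 248 [0.549 0.088 0.026]
270 232 [0.487 0.025 0.075]
200 296 [0.535 0.235 0.011]
300 238 [ 0.446 -0.049  0.001]
150 300 [ 0.629  0.31  -0.   ]
248 160 [0.54  0.182 0.1  ]
258 175 [0.518 0.088 0.097]
268 190 [ 0.485 -0.017  0.108]
265 203 [ 0.48  -0.01   0.069]
275 225 [ 0.496 -0.035  0.011]
330 240 [ 0.255 -0.547  0.334]
```

```bash
python3 - <<'E'
from h import *
s=pickle.load(open("pics/side0.pkl","rb"))
im=s["frame"][140:250,220:330,::-1]; cv2.imwrite("pics/sidez.png",cv2.resize(im,None,fx=5,fy=5,interpolation=cv2.INTER_CUBIC))
E
```

```text
(no output)
```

View pics/scenez.png

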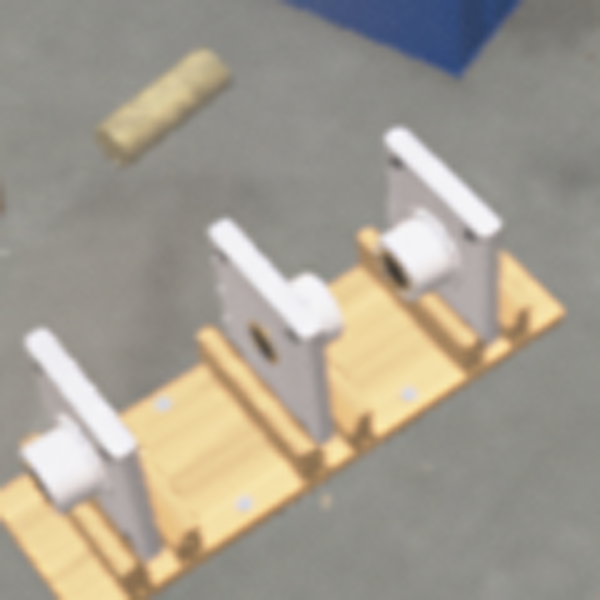

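View pics/sidez.png

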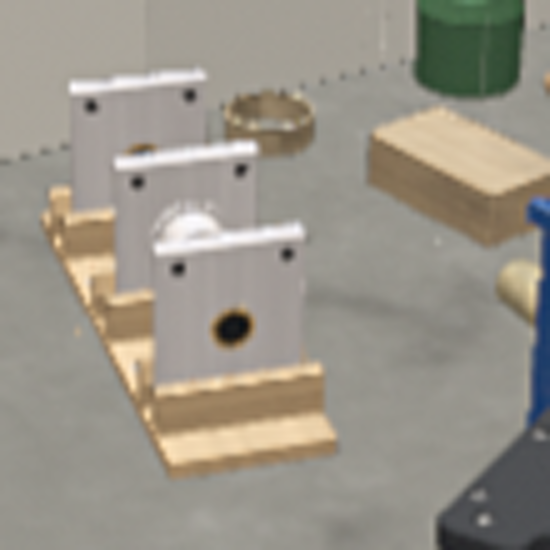

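The middle hub is the odd one: its boss points away from the left hub, toward the right one. Next I'll measure the three hubs and the obstacles along the path.

```bash
python3 - <<'E'
from h import *
A={}
for n in("scene","side"):
    W=cloud(pickle.load(open(f"pics/{n}0.pkl","rb"))).reshape(-1,3)
    W=W[np.isfinite(W[:,0])]; A[n]=W
    m=(W[:,0]>.43)&(W[:,0]<.62)&(W[:,1]>-.06)&(W[:,1]<.24)
    Q=W[m]
    for c in(-.005,.085,.18):
        T=Q[(Q[:,2]>.105)&(Q[:,2]<.12)&(abs(Q[:,1]-c)<.04)]
        r=cv2.minAreaRect((T[:,:2]*1000).astype(np.float32))
        print(n,len(T),"mean",T.mean(0).round(4),"zmed",np.median(T[:,2]).round(4),np.percentile(T[:,2],98).round(4),"rect",r)
    # path obstacles
    for x0 in np.arange(.25,.8,.1):
        print(x0.round(2),[ (lambda s: round(float(np.percentile(s,99)),2) if len(s)>5 else None)(W[(W[:,0]>x0)&(W[:,0]<x0+.1)&(W[:,1]>y0)&(W[:,1]<y0+.1)][:,2]) for y0 in np.arange(-.7,.3,.1)])
E
```

```text
scene 159 mean [ 0.4816 -0.0016  0.1117] zmed 0.1124 0.1154 rect ((484.1580810546875, -3.5828590393066406), (12.3026123046875, 81.01068115234375), 74.98218536376953)
scene 169 mean [0.512  0.0932 0.1117] zmed 0.1123 0.1148 rect ((513.48974609375, 91.92398834228516), (11.99561595916748, 78.98281860351562), 74.87317657470703)
scene 186 mean [0.5365 0.1897 0.112 ] zmed 0.1125 0.1151 rect ((539.4136352539062, 188.0778350830078), (12.521188735961914, 80.4955062866211), 74.6307373046875)
0.25 [-0.87, -0.87, 0.0, 0.0, 0.0, 0.0, 0.65, 0.0, 0.0, 0.0]
0.35 [0.03, 0.01, 0.01, 0.01, 0.01, 0.0, 0.04, 0.1, 0.0, 0.0]
0.45 [0.03, 0.01, 0.0, 0.1, 0.01, 0.01, 0.11, 0.11, 0.11, 0.09]
0.55 [0.01, 0.01, 0.17, 0.17, 0.17, 0.17, 0.01, 0.06, 0.11, 0.07]
0.65 [0.11, 0.11, 0.17, 0.13, 0.14, 0.17, 0.03, 0.04, 0.04, 0.02]
0.75 [0.26, None, 0.17, 0.27, 0.27, 0.26, 0.0, 0.04, 0.15, 0.09]
side 126 mean [ 0.4813 -0.0094  0.1098] zmed 0.1099 0.1142 rect ((481.9268798828125, -7.575908660888672), (17.66546058654785, 79.30525970458984), 77.53404998779297)
side 108 mean [0.5125 0.0853 0.1097] zmed 0.11 0.1138 rect ((513.9967651367188, 86.68913269042969), (16.403968811035156, 80.63276672363281), 76.63975524902344)
side 94 mean [0.5364 0.1826 0.1097] zmed 0.1097 0.1141 rect ((538.7463989257812, 184.037841796875), (18.3503360748291, 78.61215209960938), 74.61666870117188)
0.25 [0.66, 0.65, 0.63, 0.62, 0.0, 0.0, 0.58, 0.0, 0.0, 0.0]
0.35 [0.33, 0.01, 0.63, 0.01, 0.01, 0.0, 0.09, 0.09, 0.0, 0.0]
0.45 [0.03, 0.01, 0.04, 0.1, 0.01, 0.01, 0.11, 0.11, 0.11, 0.03]
0.55 [0.0, 0.0, 0.17, 0.03, 0.17, 0.17, 0.0, 0.09, 0.11, 0.0]
0.65 [0.11, 0.11, 0.17, 0.13, None, 0.17, 0.03, 0.04, 0.04, 0.02]
0.75 [0.01, None, 0.17, 0.26, 0.26, None, None, 0.04, 0.15, 0.09]
```

>>> play_rows(
  series=[
    [100, -0.033, 0.035, 0, 5],
    [100, -0.067, 0.071, 0, 10],
    [100, -0.1, 0.106, 0, 15],
    [100, -0.134, 0.141, 0, 20],
    [100, -0.167, 0.177, 0, 25],
    [100, -0.2, 0.212, 0, 30],
    [100, -0.234, 0.247, 0, 35],
    [100, -0.267, 0.283, 0, 41.8],
    [100, -0.3, 0.318, 0, 41.8],
    [100, -0.334, 0.353, 0, 41.8],
  ],
)

```text
clock: 1.15
tool_pos: [0.4417, -0.1397, 0.2924]
orientation: [180.0, 0.0, 164.4]
force: [1.8, -0.5, -0.0]
opening: 0.0877
```

```bash
python3 - <<'E'
from plant import get_obs
o=get_obs();print({k:o[k] for k in("clock","joint_pos","tool_pos","orientation","opening","force")})
import numpy as np
y=np.radians(o["orientation"][2]);d=np.array([.5135,.0905])-o["tool_pos"][:2]
print(d@[np.cos(y),np.sin(y)],d@[np.sin(y),-np.cos(y)])
E
```

```text
{'clock': 1.15, 'joint_pos': array([ 6.90491451e+00,  1.10894092e-01, -2.48386718e+01, -5.77326544e-03,
       -6.50124223e+01, -1.12552285e+02]), 'tool_pos': array([ 0.44169667, -0.13968293,  0.29238452]), 'orientation': array([1.79980587e+02, 3.30973102e-02, 1.64350187e+02]), 'opening': 0.08771681055287636, 'force': array([ 1.79146029, -0.51609362, -0.04863234])}
-0.007047990709624906 0.24101913591097102
```

>>> play_rows(
  series=[
    [100, -0.001, 0.04, 0, 0],
    [100, -0.002, 0.08, 0, 0],
    [100, -0.003, 0.12, 0, 0],
    [100, -0.004, 0.16, 0, 0],
    [100, -0.005, 0.2, 0, 0],
    [100, -0.006, 0.225, 0, 0],
    [100, -0.007, 0.241, 0, 0],
    [100, -0.007, 0.241, 0, 0],
  ],
)

```text
clock: 1.95
tool_pos: [0.5138, 0.0899, 0.2917]
orientation: [-180.0, -0.0, 164.5]
force: [-0.5, -0.2, 0.5]
opening: 0.0879
```

```bash
python3 - <<'E'
from plant import get_obs,snapshot
import cv2,pickle,numpy as np
o=get_obs();print({k:o[k] for k in("clock","joint_pos","tool_pos","orientation","opening","force")})
for n in ("wrist","scene","side"):
    s=snapshot(n); pickle.dump((o,s),open(f"pics/{n}1.pkl","wb")); cv2.imwrite(f"pics/{n}1.png",s["frame"][:,:,::-1])
E
```

```text
{'clock': 1.95, 'joint_pos': array([ 3.14974187e+01,  6.07707070e+00, -1.85022832e+01, -8.30773218e-04,
       -6.54548180e+01, -1.37029417e+02]), 'tool_pos': array([0.51382685, 0.08990435, 0.2917399 ]), 'orientation': array([-1.79975511e+02, -2.38451894e-02,  1.64467652e+02]), 'opening': 0.08785705917979747, 'force': array([-0.50194234, -0.17932047,  0.46126253])}
```

View pics/wrist1.png

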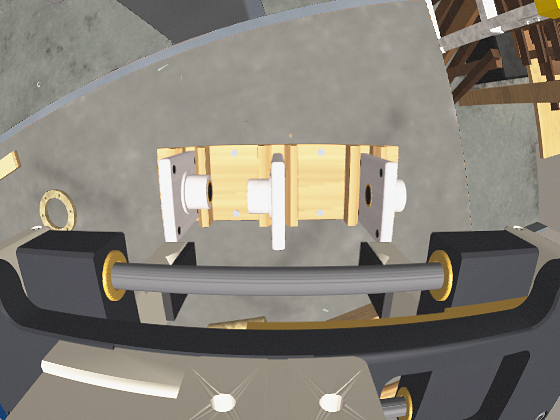

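View pics/side1.png

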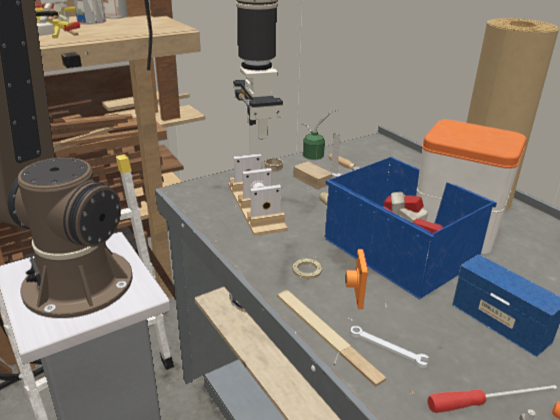

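The wrist view shows the middle hub's top edge running from (278,155) to (278,247), with its boss to the left (250,195). Both outer bosses point right. Next I'll measure its pose in the tool frame.

```bash
cat >> h.py <<'E'
def wcloud(s):
    z=s["z_map"];K=s["mtx"];v,u=np.mgrid[:420,:560]
    a=(u-K[0,2])/K[0,0];b=(v-K[1,2])/K[1,1];r=np.hypot(a,b)+1e-9
    k=np.tan(r)/r
    P=np.stack([a*k*z,-b*k*z,-z],-1);T=s["tool_from_camera"]
    Q=P@T[:3,:3].T+T[:3,3];Q[(z<=0)|(r>1.4)]=np.nan
    return Q
E
python3 - <<'E'
from h import *
o,s=pickle.load(open("pics/wrist1.pkl","rb"))
Q=wcloud(s)[140:260,150:410].reshape(-1,3);Q=Q[np.isfinite(Q[:,0])]
ztop=o["tool_pos"][2]-.112
print("zhist",np.histogram(Q[:,2],bins=np.arange(.16,.3,.01)))
for c in(-.1,0,.1):
    T=Q[(abs(Q[:,2]-ztop)<.006)&(abs(Q[:,1]-c)<.03)]
    print(len(T),np.median(T[:,2]),cv2.minAreaRect((T[:,:2]*1000).astype(np.float32)))
for n in("scene",):
    _,s=pickle.load(open(f"pics/{n}1.pkl","rb"))
    print(s["camera_from_world"][:3,3])
E
```

```text
zhist (array([   0, 1284, 2323,  571,  553, 2076,  719,  372,  245, 3089,  932,
       4362, 3344]), array([0.16, 0.17, 0.18, 0.19, 0.2 , 0.21, 0.22, 0.23, 0.24, 0.25, 0.26,
       0.27, 0.28, 0.29]))
1082 0.18025421505591788 ((3.9895286560058594, -99.47639465332031), (12.850550651550293, 77.24488067626953), 89.20428466796875)
1200 0.18019453445811395 ((-0.8607978820800781, 0.5972075462341309), (11.907766342163086, 79.52424621582031), 89.17871856689453)
1036 0.18032959216580308 ((3.0398597717285156, 100.02767181396484), (12.86259937286377, 75.05418395996094), 88.81016540527344)
[ 0.38321412 -0.30684824 -0.81895523]
```

>>> play_rows(
  series=[
    [100, -0.001, 0.0005, 0.04, -0.6],
    [100, -0.001, 0.0005, 0.08, -0.6],
    [100, -0.001, 0.0005, 0.115, -0.6],
    [100, -0.001, 0.0005, 0.135, -0.6],
    [60, -0.001, 0.0005, 0.142, -0.6],
    [40, -0.001, 0.0005, 0.142, -0.6],
    [0, -0.001, 0.0005, 0.142, -0.6],
    [0, -0.001, 0.0005, 0.142, -0.6],
    [0, -0.001, 0.0005, 0.142, -0.6],
    [0, -0.001, 0.0005, 0.142, -0.6],
  ],
)

```text
clock: 3.1
tool_pos: [0.5148, 0.0889, 0.1509]
orientation: [179.9, 0.1, 165.0]
force: [-0.0, 0.3, -0.5]
opening: 0.0449
```

>>> play_rows(
  series=[
    [0, 0, 0, 0, 0],
    [0, 0, 0, 0, 0],
    [0, 0, 0, 0, 0],
  ],
)

```text
clock: 3.4
tool_pos: [0.5145, 0.0888, 0.1502]
orientation: [-180.0, 0.0, 165.0]
force: [-0.8, -0.6, -0.6]
opening: 0.0216
```

>>> play_rows(
  series=[
    [0, 0, 0, 0, 0],
    [0, 0, 0, 0, 0],
    [0, 0, 0, 0, 0],
    [0, 0, 0, 0, 0],
  ],
)

```text
clock: 3.8
tool_pos: [0.5145, 0.0888, 0.1501]
orientation: [-180.0, -0.0, 165.0]
force: [-0.0, 0.4, 1.1]
opening: 0.0117
```

>>> play_rows(
  series=[
    [0, 0, 0, -0.01, 0],
    [0, 0, 0, -0.025, 0],
    [0, 0, 0, -0.045, 0],
    [0, 0, 0, -0.07, 0],
    [0, 0, 0, -0.095, 0],
    [0, 0, 0, -0.115, 0],
    [0, 0, 0, -0.125, 0],
    [0, 0, 0, -0.125, 0],
    [0, 0, 0, -0.125, 0],
  ],
)

```text
clock: 4.7
tool_pos: [0.514, 0.0886, 0.2744]
orientation: [-180.0, -0.1, 165.0]
force: [-0.7, 0.1, -3.3]
opening: 0.0116
```

```bash
python3 - <<'E'
from plant import get_obs,snapshot
import cv2,pickle,numpy as np
o=get_obs();print({k:o[k] for k in("clock","joint_pos","tool_pos","orientation","opening","force")})
ims=[]
for n in ("wrist","side"):
    s=snapshot(n); pickle.dump((o,s),open(f"pics/{n}2.pkl","wb")); ims.append(s["frame"][:,:,::-1])
a=ims[0][100:400,150:410];b=cv2.resize(ims[1][60:260,180:340],(240,300))
cv2.imwrite("pics/c2.png",np.hstack([a,b]))
E
```

```text
{'clock': 4.7, 'joint_pos': array([ 3.13393329e+01,  6.84628496e+00, -1.99728519e+01, -3.48923296e-02,
       -6.32374968e+01, -1.36368461e+02]), 'tool_pos': array([0.51398062, 0.08862421, 0.27440024]), 'orientation': array([-1.79980492e+02, -6.16194692e-02,  1.64955134e+02]), 'opening': 0.011560321951230914, 'force': array([-0.70425077,  0.07735744, -3.32061796])}
```

View pics/c2.png

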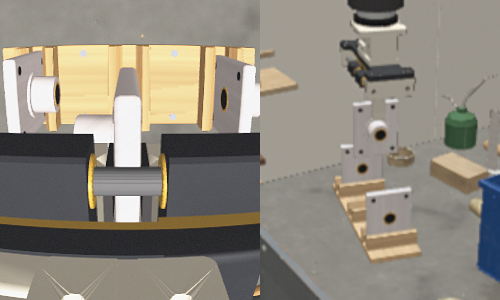

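>>> play_rows(
  series=[
    [0, 0, 0, 0, -8],
    [0, 0, 0, 0, -16],
    [0, 0, 0, 0, -24],
    [0, 0, 0, 0, -32],
    [0, 0, 0, 0, -40],
    [0, 0, 0, 0, -48],
    [0, 0, 0, 0, -56],
    [0, 0, 0, 0, -64],
    [0, 0, 0, 0, -72],
    [0, 0, 0, 0, -80],
  ],
)

```text
clock: 5.8
tool_pos: [0.5141, 0.0886, 0.2739]
orientation: [179.9, -0.1, -114.7]
force: [0.0, 0.1, -2.1]
opening: 0.0118
```

>>> play_rows(
  series=[
    [0, 0, 0, 0, -8],
    [0, 0, 0, 0, -16],
    [0, 0, 0, 0, -24],
    [0, 0, 0, 0, -32],
    [0, 0, 0, 0, -40],
    [0, 0, 0, 0, -48],
    [0, 0, 0, 0, -56],
    [0, 0, 0, 0, -64],
    [0, 0, 0, 0, -72],
    [0, 0, 0, 0, -80],
  ],
)

```text
clock: 6.8
tool_pos: [0.5141, 0.0886, 0.2739]
orientation: [179.9, 0.1, -34.7]
force: [0.1, 0.3, -2.0]
opening: 0.0116
```

>>> play_rows(
  series=[
    [0, 0, 0, 0, -8],
    [0, 0, 0, 0, -16],
    [0, 0, 0, 0, -20],
    [0, 0, 0, 0, -20],
    [0, 0, 0, 0, -20],
    [0, 0, 0, 0, -20],
  ],
)

```text
clock: 7.4
tool_pos: [0.5144, 0.0887, 0.2747]
orientation: [180.0, 0.0, -15.1]
force: [0.4, 0.2, -2.4]
opening: 0.0121
```

```bash
python3 - <<'E'
from plant import get_obs,snapshot
from h import *
o=get_obs();print({k:o[k] for k in("clock","joint_pos","tool_pos","orientation","opening","force")})
for n in ("scene","wrist"):
    s=snapshot(n); pickle.dump((o,s),open(f"pics/{n}3.pkl","wb"))
    cv2.imwrite(f"pics/{n}3.png",s["frame"][:,:,::-1] if n=="wrist" else cv2.resize(s["frame"][130:310,170:330,::-1],None,fx=3,fy=3))
y=np.radians(o["orientation"][2]);d=np.array([.5145,.0888])-o["tool_pos"][:2]
print(d@[np.cos(y),np.sin(y)],d@[np.sin(y),-np.cos(y)])
Q=wcloud(s).reshape(-1,3);Q=Q[np.isfinite(Q[:,0])]
ztop=o["tool_pos"][2]-.112
for c in(-.1,.1):
    T=Q[(abs(Q[:,2]-ztop)<.006)&(abs(Q[:,1]-c)<.03)&(abs(Q[:,0])<.05)]
    print(len(T),np.median(T[:,2]),cv2.minAreaRect((T[:,:2]*1000).astype(np.float32)))
E
```

```text
{'clock': 7.4, 'joint_pos': array([ 3.13395657e+01,  6.86267277e+00, -1.99223594e+01, -5.23477362e-03,
       -6.32636078e+01,  4.35336450e+01]), 'tool_pos': array([0.51438305, 0.08870247, 0.27471453]), 'orientation': array([ 1.79967956e+02,  3.68901949e-02, -1.51291566e+01]), 'opening': 0.012085452694139518, 'force': array([ 0.36845928,  0.23476511, -2.3567855 ])}
8.744003500182212e-05 -0.00012467305718217846
929 0.16351545587454214 ((10.392179489135742, -100.62320709228516), (59.03409194946289, 12.743706703186035), 0.339937686920166)
863 0.16337192926122557 ((8.581121444702148, 98.54267883300781), (12.754006385803223, 54.150001525878906), 89.46028900146484)
```

View pics/scene3.png

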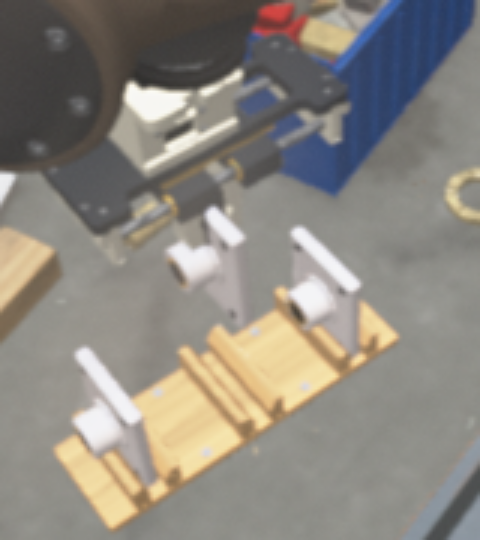

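View pics/wrist3.png

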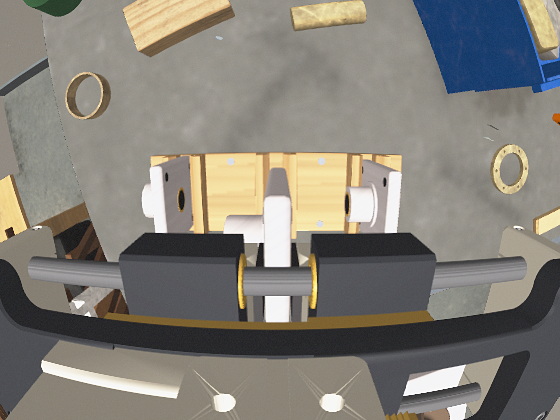

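The hub is flipped, and its boss at (240,228) now points the same way as the other two. I'll lower it to just above the mouth, then in slowly.

>>> play_rows(
  series=[
    [0, 0, -0.0004, 0.03, 0],
    [0, 0, -0.0004, 0.06, 0],
    [0, 0, -0.0004, 0.08, 0],
    [0, 0, -0.0004, 0.09, 0],
    [0, 0, -0.0004, 0.096, 0],
    [0, 0, -0.0004, 0.102, 0],
    [0, 0, -0.0004, 0.107, 0],
    [0, 0, -0.0004, 0.11, 0],
    [0, 0, -0.0004, 0.112, 0],
  ],
)

```text
clock: 8.4
tool_pos: [0.5148, 0.0892, 0.1633]
orientation: [-180.0, -0.0, -15.0]
force: [-0.2, -0.1, -1.7]
opening: 0.0116
```

>>> play_rows(
  series=[
    [0, 0, 0, 0.002, 0],
    [0, 0, 0, 0.004, 0],
    [0, 0, 0, 0.006, 0],
    [0, 0, 0, 0.008, 0],
    [0, 0, 0, 0.01, 0],
    [0, 0, 0, 0.0115, 0],
    [0, 0, 0, 0.0115, 0],
  ],
)

```text
clock: 9.1
tool_pos: [0.5145, 0.0891, 0.1514]
orientation: [180.0, 0.0, -15.0]
force: [-0.6, 0.3, -2.9]
opening: 0.0119
```

Not bottomed yet, at z = 0.1514 against 0.1501 when seated. I'll go down slowly until it touches.

>>> play_rows(
  series=[
    [0, 0, 0, 0.0005, 0],
    [0, 0, 0, 0.001, 0],
    [0, 0, 0, 0.0015, 0],
    [0, 0, 0, 0.0018, 0],
    [0, 0, 0, 0.0018, 0],
  ],
)

```text
clock: 9.6
tool_pos: [0.5147, 0.0892, 0.1502]
orientation: [-180.0, -0.0, -15.0]
force: [-1.1, 0.1, 1.1]
opening: 0.0119
```

>>> play_rows(
  series=[
    [0, 0, 0, 0.0004, 0],
    [30, 0, 0, 0.0004, 0],
    [60, 0, 0, 0.0, 0],
    [60, 0, 0, 0, 0],
    [60, 0, 0, 0, 0],
    [60, 0, 0, 0, 0],
    [60, 0, 0, 0, 0],
  ],
)

```text
clock: 10.3
tool_pos: [0.5146, 0.0892, 0.1498]
orientation: [180.0, 0.0, -15.0]
force: [-0.1, 0.7, -0.3]
opening: 0.0513
```

>>> play_rows(
  series=[
    [60, 0, 0, -0.01, 0],
    [60, 0, 0, -0.03, 0],
    [60, 0, 0, -0.06, 0],
    [60, 0, 0, -0.1, 0],
    [60, 0, 0, -0.13, 0],
    [60, 0, 0, -0.142, 0],
    [60, 0, 0, -0.142, 0],
    [60, 0, 0, -0.142, 0],
  ],
)

```text
clock: 11.1
tool_pos: [0.5141, 0.089, 0.2913]
orientation: [180.0, 0.0, -15.0]
force: [0.6, -0.5, -0.2]
opening: 0.0522
```

```bash
python3 - <<'E'
from plant import get_obs,snapshot
from h import *
o=get_obs();print({k:o[k] for k in("clock","tool_pos","orientation","opening","force")})
S={n:snapshot(n) for n in("wrist","scene","side")}
cv2.imwrite("pics/wrist4.png",S["wrist"]["frame"][:,:,::-1])
cv2.imwrite("pics/c4.png",np.hstack([cv2.resize(S["scene"]["frame"][180:300,190:310,::-1],(390,390)),cv2.resize(S["side"]["frame"][140:240,220:320,::-1],(390,390))]))
Q=wcloud(S["wrist"]).reshape(-1,3);Q=Q[np.isfinite(Q[:,0])]
for c in(-.1,0,.1):
    T=Q[(abs(Q[:,2]-o["tool_pos"][2]+.112)<.006)&(abs(Q[:,1]-c)<.03)&(abs(Q[:,0])<.05)]
    print(len(T),o["tool_pos"][2]-np.median(T[:,2]),cv2.minAreaRect((T[:,:2]*1000).astype(np.float32)))
W=cloud(S["scene"]).reshape(-1,3);W=W[np.isfinite(W[:,0])]
for c in((.484,-.0036),(.5135,.092),(.5394,.188)):
    T=W[(W[:,2]>.105)&(W[:,2]<.12)&(np.hypot(W[:,0]-c[0],W[:,1]-c[1])<.05)]
    print("scene",np.median(T[:,2]),cv2.minAreaRect((T[:,:2]*1000).astype(np.float32)))
E
```

```text
{'clock': 11.1, 'tool_pos': array([0.51410104, 0.08901402, 0.29128534]), 'orientation': array([ 1.79997513e+02,  4.42314804e-02, -1.50436318e+01]), 'opening': 0.052244566507461496, 'force': array([ 0.62952759, -0.508117  , -0.17932134])}
918 0.11141269418567654 ((8.045877456665039, -100.54251098632812), (65.08230590820312, 12.938026428222656), 0.665592610836029)
1240 0.11152617735894094 ((1.7256889343261719, 0.7045865058898926), (11.724005699157715, 79.72411346435547), 89.88707733154297)
902 0.11142581422614473 ((-3.2939224243164062, 98.82269287109375), (78.51341247558594, 13.548227310180664), 0.13828206062316895)
scene 0.11231358531320823 ((484.1225280761719, -3.0811080932617188), (13.185906410217285, 81.48006439208984), 74.88795471191406)
scene 0.11244172200409736 ((513.6162109375, 90.92333221435547), (12.004764556884766, 77.42036437988281), 75.13108825683594)
scene 0.11247451060904268 ((539.4248046875, 188.04432678222656), (12.75675106048584, 81.20294189453125), 75.27462768554688)
```

View pics/c4.png

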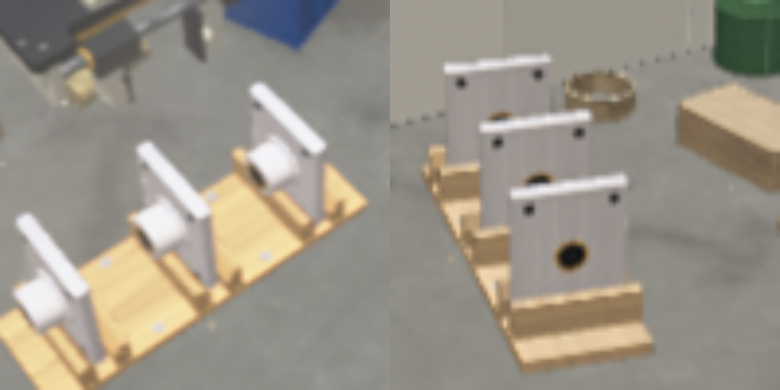

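View pics/wrist4.png

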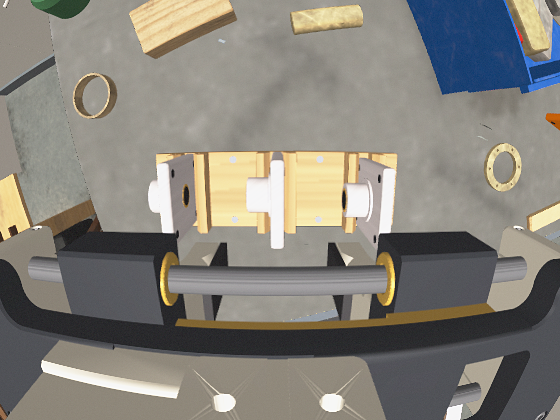

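All three bosses point the same way, and the three tops agree in height to 0.2 mm. The gripper is clear, so I'm handing in.

```bash
python3 -c "
from plant import close_job
print(close_job())"
```

```text
the job is handed in; nothing more can be done
None
```

The middle hub was the back-to-front one. I lifted it out, turned it 180° about the vertical and put it back fully home in its own slot. I let go and backed the gripper off about 140 mm, then handed in at about 11 s of the 38 s allowed.

- **Direction:** the scene and wrist views show all three bosses pointing the same way.
- **Seating:** the scene camera puts all three hub tops at 112.3–112.5 mm, against a nominal 112 mm. The reinserted hub's centre is within about 1 mm of where it stood and its angle within about 0.3°.
- **Other hubs:** their measured centres moved by 0.5 mm or less, which is within measurement noise.
- **Forces:** readings at the end of each move stayed under about 4 N.
- **Disagreements:** the wrist camera read the tops about 1 mm lower (111.4–111.5 mm) but still level with each other, and its sideways readings were off by about 1 mm. Both are inside the 2 mm calibration accuracy. No check failed.

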